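# Pack out a slicing board's clamp and hold the chocolate tight for the knife

## Task

The block of couverture in the channel of the slicing board is too short for the spring-loaded pusher, which runs out of travel before it can clamp it. Stand white packing blocks upright and crosswise in a row in the channel between chocolate and pusher plate, just as many as it takes for the pusher to press the row and the chocolate against the end stop; leave the spare blocks and everything else on the bench where they are. Finish while holding: the program ends with the pusher handle held in with a firm push, some 10 N, chocolate tight against the stop ready for the cut, because the spring would take it back if let go.

Things in the scene. Friction and masses are not known exactly. Their poses are not given: they have to be found in the camera images.
- board: Slicing board, fixed: white plastic, 120 (x) x 420 (y) mm. Origin on the bench surface, on the channel's centre line; y runs along the channel from end stop (-y) to pusher (+y). Channel floor 22 mm above the bench, 60 mm wide between aluminium rails 10 mm wide, tops at 34 mm. At y = 55 to 85 mm a bracket 64 mm wide (100 mm at its foot), top at 75 mm, guides the pusher's two rods.
- stop: End stop: aluminium angle 56 mm wide and 58 mm high with two black clamp knobs, clamped fast at some place along the board, its axes parallel to the board's. Origin on the channel floor at the lower edge of its face that looks to the board's +y; the chocolate is clamped against that face.
- chocolate: Block of dark couverture 50 (x) x 80 (y) x 39 (z) mm, about 200 g, loose, lying in the channel with its length (y) along it, a few mm off the end stop. Origin at the centre of its underside.
- pack0: White plastic packing block, 20 (x) x 50 (y) x 55 (z, upright) mm, about 50 g, loose, standing on the bench on the robot's side of the board. Origin at the centre of its underside. In the channel its 20 mm side (x) lies along the channel (board y), its 50 mm side across.
- pack1: Packing block, the same as pack0.
- pack2: Packing block, the same as pack0.
- pack3: Packing block, the same as pack0.
- pusher (a joint): Travel of the pusher in m: 0 = fully back, where its spring holds it; grows towards the end stop (board -y); 0.060 = end of travel, a hard stop. The spring pushes back with 2 N at 0, 4 N at 0.060. The pusher is a plate 50 mm wide (25 to 75 mm above the bench) on two rods, which end behind the bracket in a crossbar 62 mm wide, 15 mm thick, 37 to 63 mm above the bench, with the handle on it.
- plate (a point): Centre of the pusher plate's front face, the one that meets the packing blocks, 50 mm above the bench (at board y = 28 mm when fully back, y = -32 mm at the end of its travel).
- handle (a point): Middle of the pusher's handle: an upright black round grip, 22 mm across, from 63 to 129 mm above the bench (this point at 106 mm), on the crossbar 130 mm behind the plate's front face. It moves with the pusher.
- cutter: Bystander: plain steel ring cutter, 54 mm across, 45 mm high, standing among the packing blocks.
- nozzle: Bystander: small steel piping nozzle, 38 mm high.
- palette: Bystander: palette knife 240 mm long, lying.
- knife: Bystander: chef's knife 350 mm long, lying on the far side of the board.
- scraper: Bystander: steel dough scraper 90 x 130 mm with a round black handle, lying.
- bowl: Bystander: white bowl, 150 mm across, 75 mm high.
- bottle: Bystander: clear bottle, 60 mm across, 170 mm high.
There are look-alikes about, which are no part of the job. Leave any green or purple look-alike of the pack3 alone.

How it is judged:
At the end, for the whole second after the job is handed in: Chocolate flat and pressed on the stop with over 3 N; robot pushing (over 2 N), pusher still, its travel over 35 mm (no block too many); each packing block stands upright, crosswise (0.12 rad), flat on the channel floor between chocolate and plate, or within 20 mm of where it began (contact force between chocolate and stop above 3 N and contact force between the fingers and anything else above 2 N and value of joint pusher above 0.035 m and velocity of joint pusher between -0.01 and 0.01 m/s and angle between chocolate's own z axis and vertical below 0.08 rad and z of chocolate in the frame of board between 0.018 and 0.026 m and ((distance of pack0 from where it was at the start of the episode below 0.02 m and angle between pack0's own z axis and vertical below 0.08 rad) or (x of pack0 in the frame of board between -0.009 and 0.009 m and z of pack0 in the frame of board between 0.018 and 0.026 m and angle between pack0's own z axis and vertical below 0.08 rad and angle between the x axis of pack0 and the y axis of board, either way round below 0.12 rad and y of pack0 in the frame of chocolate above 0.04 m and y of pack0 in the frame of plate below -0.005 m)) and ((distance of pack1 from where it was at the start of the episode below 0.02 m and angle between pack1's own z axis and vertical below 0.08 rad) or (x of pack1 in the frame of board between -0.009 and 0.009 m and z of pack1 in the frame of board between 0.018 and 0.026 m and angle between pack1's own z axis and vertical below 0.08 rad and angle between the x axis of pack1 and the y axis of board, either way round below 0.12 rad and y of pack1 in the frame of chocolate above 0.04 m and y of pack1 in the frame of plate below -0.005 m)) and ((distance of pack2 from where it was at the start of the episode below 0.02 m and angle between pack2's own z axis and vertical below 0.08 rad) or (x of pack2 in the frame of board between -0.009 and 0.009 m and z of pack2 in the frame of board between 0.018 and 0.026 m and angle between pack2's own z axis and vertical below 0.08 rad and angle between the x axis of pack2 and the y axis of board, either way round below 0.12 rad and y of pack2 in the frame of chocolate above 0.04 m and y of pack2 in the frame of plate below -0.005 m)) and ((distance of pack3 from where it was at the start of the episode below 0.02 m and angle between pack3's own z axis and vertical below 0.08 rad) or (x of pack3 in the frame of board between -0.009 and 0.009 m and z of pack3 in the frame of board between 0.018 and 0.026 m and angle between pack3's own z axis and vertical below 0.08 rad and angle between the x axis of pack3 and the y axis of board, either way round below 0.12 rad and y of pack3 in the frame of chocolate above 0.04 m and y of pack3 in the frame of plate below -0.005 m))); the arm keeps its last pose, push and grip.
It fails at once if a bystander was moved by more than 30 mm (distance of any of cutter, nozzle, palette, knife, scraper, bowl, bottle from where it was at the start of the episode above 0.03 m).
It also fails if it takes over 72 s, if anything falls off the work surface, if the arm or the gripper's body presses on something with over 40 N, if the wrist force passes 120 N, or if a joint passes its speed limit or range.

## Robot

A 7-joint arm with a two-finger parallel gripper is mounted at the origin on the work surface. World frame = base frame: x ahead of the robot, y to its left, z up, the work surface at z = 0. Lengths are in m, angles in rad, forces in N, time in s.
With the tool pointing down it reaches from about 0.4 to 0.875 m from the base axis. Payload 19.3 kg.
Tool frame: the origin (TCP) lies at the very end of the fingers, on their centre line; the grasp point (between the pads) lies 19 mm behind it; z points along the fingers, y is the line along which they close (so a half turn about z gives the same grasp; the last joint's range is limited). The gripper opens to 85 mm and grips with 20 to 120 N. Pads are 22 mm wide; open, the fingers measure 114 mm over their backs; the gripper's body (76 mm by 85 mm) begins 54 mm behind the grasp point. The pads swing forward as they close: fully open they stand 13 mm farther back than shut.
Start: joints at [1.054, 0.521, -0.036, 1.599, 0.021, 1.021, -0.113], TCP at [0.27, -0.564, 0.231] pointing down, gripper open.
Joint ranges: [-2.91, 2.91], [-0.3, 2.13], [-1.5, 1.42], [0.17, 2.43], [-1.26, 4.41], [0.16, 1.93], [-2.52, 2.52]. Speed limits (rad/s): [1.89, 1.89, 2.39, 2.39, 3.01, 3.01, 3.01].

## Interface

Orientations are given as [roll, pitch, yaw] about the fixed x, y, z axes, in that order (R = Rz(yaw) Ry(pitch) Rx(roll)).
In Python, from workcell import bot gives the robot as it stands.
- The arm moves only by the shell command python3 -m crank 'ROWS' [FORCE]. ROWS is a JSON object of lists of equal length, an entry for each row: "travel": the shift along the world's x, y, z in cm, a list of three; "turn": the turn, a rotation vector about the world's x, y, z in degrees, a list of three; "gripper": the closure, from 0 (fully open) to 1 (shut). A call has exactly 5 rows; each row is the pose to reach, as a shift and turn from the pose commanded when the call began; what a row does not reach only later rows make up. A row lasts 1/10 s, in which the tool goes at most 50 mm and 8.59 degrees, less where a joint would pass 70% of its speed; a pose out of reach is approached as far as the arm can. A call with a gripper value outside its range is refused whole. The fingers move at their own pace and stop on an object; FORCE is the grip in N (left out, the last holds). Time passes only in rows, so rows that repeat a pose let the fingers close, or fill a call up. It gives the time, the measured TCP pose, the force, the opening and the grip force at its end, in the units of the state.
- bot.observe(): the state, without advancing time (a new reading comes with each control period).
- bot.grab_frame(name): name is "side" or "top" or "wrist"; returns a dict with "pixels" (420x560x3 uint8, red, green, blue), "fx", "fy", "cx", "cy" (pixels), "extrinsics" (4x4, takes a point from world to camera coordinates). Camera axes: x right, y down, z forward; pixel columns grow to the right and rows downward; lengths in m; the calibration is good to about 2 mm. A picture is of the moment at which its call begins. There is no depth.
- bot.job_done(): hands the job in; it is judged then, once.
The state is a dict: "clock": time; "qpos": joint angles; "qd": joint speeds; "joint_efforts": joint torques, N m; "position": TCP position; "tool_rot": TCP orientation; "force": force on the tool from outside, world axes, zero at the start; "moment": the same for the moment, N m; "grip_width": finger opening in m; "finger_force": force on a finger pad.
Only numpy, scipy, OpenCV 4.12 (cv2) and the standard library are available. Lean on these libraries where they do the work, as an engineer would, in place of code of your own. Each camera call takes 0.05 s, during which the arm holds its last target. There are 200 camera calls.

## Working session

There is one attempt and no reset: what is moved stays moved. The work goes in short steps, Python scripts to look and compute and a shell command to move; the robot and the scene stay as the last step left them, time stands still between calls to the robot, and variables do not carry over. Pictures are saved under pics/ and viewed, at most 10 in all, crops included, and the job is handed in when it is done.

```bash
ls; mkdir -p pics
cat > h.py <<'E'
import numpy as np, cv2
from workcell import bot
def grab(n,f):
    d=bot.grab_frame(n); np.savez(f'pics/{f}.npz',**{k:np.array(v) for k,v in d.items()})
    cv2.imwrite(f'pics/{f}.png',d['pixels'][:,:,::-1]); return d
def load(f): return np.load(f'pics/{f}.npz')
def ray(d,u,v):
    E=d['extrinsics'];R=E[:3,:3];t=E[:3,3]
    return -R.T@t, R.T@np.array([(u-d['cx'])/d['fx'],(v-d['cy'])/d['fy'],1])
def atz(d,u,v,z):
    o,r=ray(d,u,v);return o+r*(z-o[2])/r[2]
def tri(obs):
    A=0;b=0;L=[]
    for d,u,v in obs:
        o,r=ray(d,u,v);r=r/np.linalg.norm(r);P=np.eye(3)-np.outer(r,r);A=A+P;b=b+P@o;L.append((o,P))
    x=np.linalg.solve(A,b);return x,[np.linalg.norm(P@(x-o)) for o,P in L]
def proj(d,p):
    E=d['extrinsics'];c=E[:3,:3]@np.asarray(p)+E[:3,3];return np.array([d['fx']*c[0]/c[2]+d['cx'],d['fy']*c[1]/c[2]+d['cy']])
E
python3 - <<'E'
from h import *
np.set_printoptions(precision=3,suppress=True)
for n in ['top','side']:
    d=grab(n,n+'0'); print(n,ray(d,280,210)[0],d['fx'])
    im=cv2.resize(d['pixels'][:,:,::-1],(800,600),interpolation=cv2.INTER_CUBIC); cv2.imwrite(f'pics/{n}0b.png',im)
print(bot.observe())
E
```

```text
pics
top [0.297 0.01  1.287] 519.4705985436602
side [ 0.409 -0.775  0.874] 421.1268119449618
{'clock': 0.1, 'qpos': array([ 1.054,  0.522, -0.036,  1.6  ,  0.021,  1.021, -0.113]), 'qd': array([ 0.003, -0.002,  0.001, -0.001,  0.   , -0.001,  0.001]), 'joint_efforts': array([  0.005, -92.85 ,   1.985, -37.054,   0.018,   0.005,   0.   ]), 'position': array([ 0.27 , -0.563,  0.231]), 'tool_rot': array([-3.141,  0.   ,  0.447]), 'force': array([ 0.496,  0.243, -0.161]), 'moment': array([-0.017, -0.029,  0.02 ]), 'finger_force': 0.0, 'grip_width': 0.08550689605170188}
```

View pics/top0b.png

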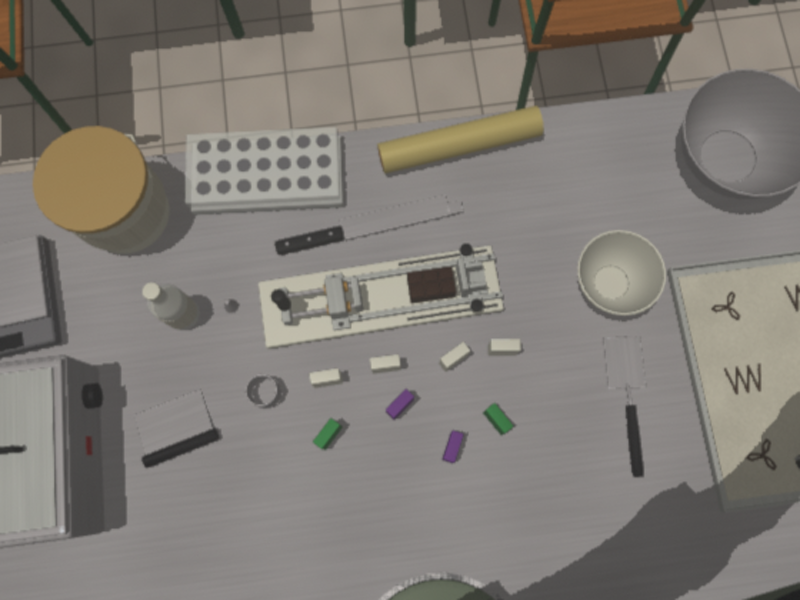

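View pics/side0b.png

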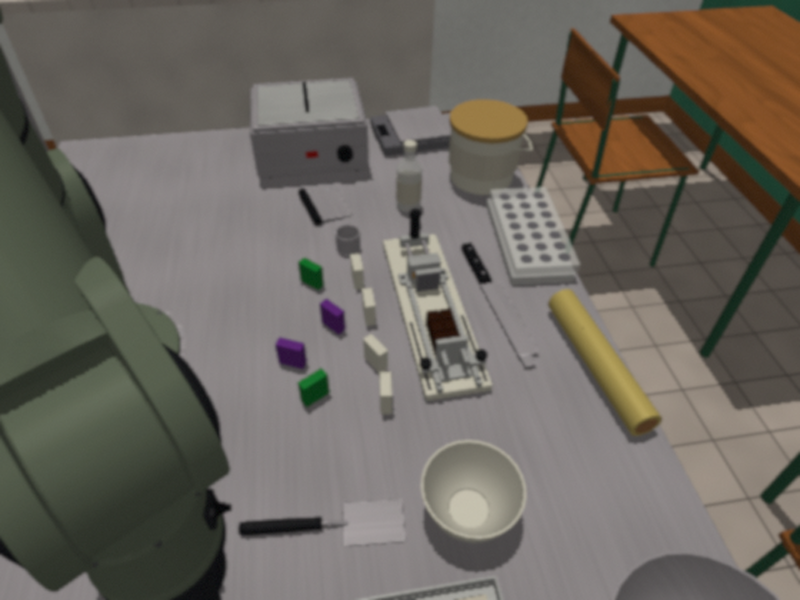

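Top view (800x600 px): the four white blocks are at (325,377), (385,363), (456,356) and (505,346). They are the packing blocks. The green ones (327,433), (499,418) and purple ones (400,404), (453,446) are look-alikes. Pusher handle is at (281,298), chocolate (432,284), stop about (470,278). I'll confirm with an enlarged crop.

Run:
```python
from h import *
d=load('top0'); c=d['pixels'][165:285,175:365,::-1]
cv2.imwrite('pics/topc.png',cv2.resize(c,None,fx=4.2,fy=4.2,interpolation=cv2.INTER_CUBIC))
d=load('side0'); c=d['pixels'][140:300,235:355,::-1]
cv2.imwrite('pics/sidec.png',cv2.resize(c,None,fx=3.7,fy=3.7,interpolation=cv2.INTER_CUBIC))
```

```text
(no output)
```

View pics/topc.png

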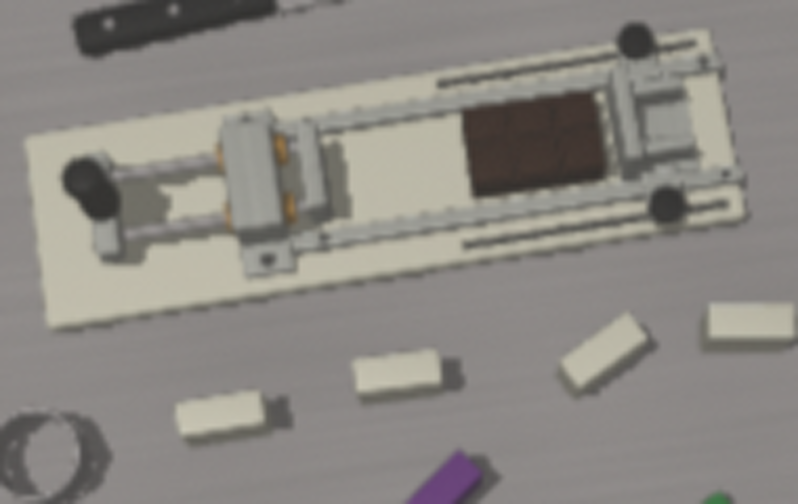

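View pics/sidec.png

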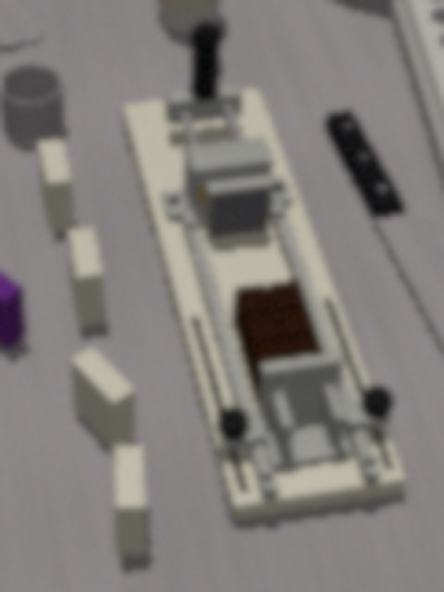

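The crops confirm four white blocks: top crop centres (220,414), (397,372), (604,352), (751,322). The chocolate sits a few mm off the stop face, and the bracket, plate and handle are on the +y side. Next I'll fit poses in both views.

```bash
cat > fit.py <<'E'
from h import *
from scipy.optimize import minimize
def mask(d,S=4):
    im=cv2.resize(d['pixels'],None,fx=S,fy=S,interpolation=cv2.INTER_CUBIC)
    a=im.astype(int)
    return ((a[:,:,0]-a[:,:,2])>12)&(a[:,:,1]>a[:,:,2]+8)&(abs(a[:,:,0]-a[:,:,1])<25)
def box(p,L=(.02,.05,.055)):
    x,y,w=p[:3];c,s=np.cos(w),np.sin(w);o=[]
    for sx in(-.5,.5):
        for sy in(-.5,.5):
            for z in(0,L[2]):o.append((x+c*sx*L[0]-s*sy*L[1],y+s*sx*L[0]+c*sy*L[1],z))
    return o
def cost(p,views,S=4):
    t=0
    for d,m in views:
        q=np.array([proj(d,b) for b in box(p)]);q=(q+.5)*S-.5
        h=cv2.convexHull(q.astype(np.float32))
        lo=np.floor(h.min((0,1))).astype(int)-16;hi=np.ceil(h.max((0,1))).astype(int)+16
        r=np.zeros((hi[1]-lo[1],hi[0]-lo[0]),np.uint8);cv2.fillConvexPoly(r,np.round((h[:,0]-lo)*16).astype(np.int32),1,cv2.LINE_AA,4)
        mm=m[lo[1]:hi[1],lo[0]:hi[0]];r=r>0
        t+=1-(r&mm).sum()/(r|mm).sum()
    return t
E
python3 - <<'E'
from fit import *
np.set_printoptions(precision=4,suppress=True)
t,s=load('top0'),load('side0')
T=lambda u,v:(t,175+(u+.5)/4.2-.5,165+(v+.5)/4.2-.5)
S=lambda u,v:(s,235+(u+.5)/3.7-.5,140+(v+.5)/3.7-.5)
C=[atz(*T(*c),.022) for c in [(27,138),(708,30),(745,215),(52,327)]]
C=np.array(C);print(C, [np.linalg.norm(C[i]-C[(i+1)%4]) for i in range(4)], C.mean(0))
for a,b in [((0),1),(3,2)]:
    e=C[a]-C[b];print('axis angle(from +y)',np.degrees(np.arctan2(-e[0],e[1])))
V=[(t,mask(t)),(s,mask(s))]
for c,w in [((220,414),.1),((397,372),.1),((604,352),.5),((751,322),0)]:
    p=atz(*T(*c),.055);best=None
    for w0 in (w,-w):
        r=minimize(cost,[p[0],p[1],w0],args=(V,),method='Nelder-Mead',options=dict(initial_simplex=np.array([[p[0],p[1],w0]]+[[p[0]+.006,p[1],w0],[p[0],p[1]+.006,w0],[p[0],p[1],w0+.2]])))
        if best is None or r.fun<best.fun:best=r
    print(best.x[:2],np.degrees(best.x[2]),[cost(best.x,[v]) for v in V])
# triangulated checks: block corner heights, chocolate, stop, handle
for n,a,b in [('blkA far-left top(+y)',(177,404),(39,143)),('choc +y,+x top?',(463,108),(238,291)),
  ('choc +y -x',(474,196),(238,291)),('choc +y +x',(463,108),(303,287)),('stop top face +x',(612,65),(334,355)),('stop top face -x',(630,172),(260,372)),('handle top',(82,178),(208,28)),('plate? bracket top +y+x',(222,120),(262,140))]:
    x,e=tri([T(*a),S(*b)]);print(n,x,np.array(e))
E
```

```text
[[ 0.6709  0.231   0.022 ]
 [ 0.6832 -0.185   0.022 ]
 [ 0.5664 -0.1886  0.022 ]
 [ 0.554   0.2264  0.022 ]] [np.float64(0.41623156404575895), np.float64(0.11685474797718551), np.float64(0.4152042282886267), np.float64(0.11697714628173288)] [0.6186 0.0209 0.022 ]
axis angle(from +y) 1.7020868401911544
axis angle(from +y) 1.7181883102680586
[0.4847 0.1312] 1.2446013735642052 [np.float64(0.3381826854280945), np.float64(0.5664093691775353)]
[0.4953 0.0286] -0.7061008078248334 [np.float64(0.3097812421423183), np.float64(0.4968397911514152)]
[ 0.4926 -0.09  ] 29.852679557354236 [np.float64(0.28308728308728304), np.float64(0.646001523229246)]
[ 0.4968 -0.1767] -4.6395872529323015 [np.float64(0.4048109965635739), np.float64(0.4081308198955258)]
blkA far-left top(+y) [0.4832 0.1531 0.0559] [0.01 0.01]
choc +y,+x top? [ 0.6187 -0.0309  0.0634] [0.0231 0.0231]
choc +y -x [ 0.5946 -0.0294  0.0536] [0.0026 0.0026]
choc +y +x [ 0.6457 -0.0302  0.0514] [0.0004 0.0004]
stop top face +x [ 0.6482 -0.118   0.0781] [0.0042 0.0042]
stop top face -x [ 0.5916 -0.1197  0.0703] [0.0016 0.0016]
handle top [0.6132 0.1847 0.1271] [0.0002 0.0002]
plate? bracket top +y+x [0.6474 0.1093 0.0728] [0.0039 0.0039]
```

Handle-based checks agree: chocolate face at board y ≈ -54 mm, stop ≈ -142 mm. So -142+80+40 ≈ -22 mm needs travel of about 50 mm, which means **2 blocks** (3 would give 30 mm travel, one too many). Moving above blocks A and B for a closer wrist view.

```bash
python3 -m crank '{"travel":[[2,4.5,2],[4,9,4],[6,13.5,6],[8,18,8],[10,22,10]],"turn":[[0,0,-5],[0,0,-10],[0,0,-15],[0,0,-20],[0,0,-25.6]],"gripper":[0,0,0,0,0]}'
python3 -m crank '{"travel":[[2,4.5,1],[4,9,2],[6,13.5,2],[8,18,2],[9,22,2]],"turn":[[0,0,0],[0,0,0],[0,0,0],[0,0,0],[0,0,0]],"gripper":[0,0,0,0,0]}'
python3 -m crank '{"travel":[[0,4.5,0],[0,9,0],[0,13.5,0],[0,18,0],[0,18,0]],"turn":[[0,0,0],[0,0,0],[0,0,0],[0,0,0],[0,0,0]],"gripper":[0.2,0.2,0.2,0.2,0.2]}'
python3 - <<'E'
from h import *
np.set_printoptions(precision=3,suppress=True)
d=grab('wrist','w1');print(ray(d,280,210));o=bot.observe();print(o['position'],o['tool_rot'],o['qpos'],o['grip_width'],o['clock'])
cv2.imwrite('pics/w1b.png',cv2.resize(d['pixels'][:,:,::-1],(800,600),interpolation=cv2.INTER_CUBIC))
E
```

```text
clock: 0.6
position: [0.3655, -0.3512, 0.3271]
tool_rot: [-3.141, 0.0, -0.004]
force: [0.8, -0.8, 0.9]
grip_width: 0.0855
finger_force: 0.0
clock: 1.1
position: [0.4562, -0.1306, 0.3466]
tool_rot: [-3.141, -0.0, 0.001]
force: [-0.4, 0.1, -0.3]
grip_width: 0.0855
finger_force: 0.0
clock: 1.6
position: [0.4549, 0.0522, 0.3467]
tool_rot: [-3.14, -0.0, 0.007]
force: [0.7, -0.7, -0.2]
grip_width: 0.0684
finger_force: 0.0
(array([0.523, 0.051, 0.488]), array([-0.277,  0.013, -0.961]))
[0.455 0.049 0.347] [-3.141  0.     0.004] [ 0.06   0.146 -0.336  1.844  0.052  1.16  -1.859] 0.06845614611816145 1.65
```

View pics/w1b.png

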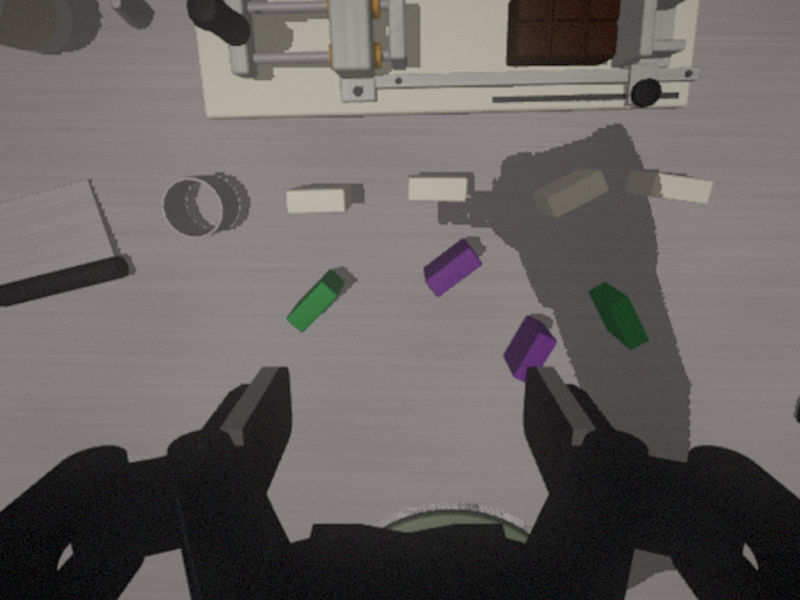

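Wrist view (800x600): A at (317,199), B at (438,188) in the light, C (571,192) and D (670,186) in the arm's shadow, cutter (195,207) clear left of A. I'll use A and B.

Run:
```python
from h import *
np.set_printoptions(precision=4,suppress=True)
w,t,s=load('w1'),load('top0'),load('side0')
def top(d,u,v,thr,S=4,R=25):
    u0,v0=int(u)-R,int(v)-R
    c=cv2.resize(d['pixels'][v0:v0+2*R,u0:u0+2*R],None,fx=S,fy=S,interpolation=cv2.INTER_CUBIC)
    g=cv2.cvtColor(c,cv2.COLOR_RGB2GRAY);th=thr
    n,l,st,_=cv2.connectedComponentsWithStats((g>th).astype(np.uint8))
    k=l[int((v-v0)*S),int((u-u0)*S)]
    (cx,cy),sz,a=r=cv2.minAreaRect(np.argwhere(l==k)[:,::-1].astype(np.float32))
    P=cv2.boxPoints(r);f=lambda p:((p[0]+.5)/S-.5+u0,(p[1]+.5)/S-.5+v0)
    return f((cx,cy)),[f(p) for p in P],np.percentile(g,[5,50,95])
W={'A':(317*.7,199*.7),'B':(438*.7,188*.7)};T={'A':(175+220/4.2,165+412/4.2),'B':(175+397/4.2,165+370/4.2)}
for k in 'AB':
    for thr in (165,175,185):
      for d,n,c in ((w,'w',W[k]),(t,'t',T[k])):
        try: m,P,pc=top(d,*c,thr)
        except Exception as e: print(e);continue
        X=np.array([atz(d,*p,.055) for p in P]);e=[X[1]-X[0],X[2]-X[1]];L=[np.linalg.norm(q) for q in e];q=e[int(np.argmax(L))]
        print(k,thr,n,atz(d,*m,.055),np.array(L),'yaw',(np.degrees(np.arctan2(-q[0],q[1]))+90)%180-90,pc)
        if n=='w':mw=m
        else:print('  tri',*tri([(w,*mw),(t,*m)]))
# board: handle/choc/stop via wrist + top
f=lambda u,v:(w,(u+.5)*.7-.5,(v+.5)*.7-.5)
g=lambda u,v:(t,175+(u+.5)/4.2-.5,165+(v+.5)/4.2-.5)
print('board near corners',atz(*f(208,117),.022),atz(*f(686,106),.022))
print('choc',tri([f(508,65),g(474,196)]),'bracket foot bolt',tri([f(357,91),g(267,260)]))
print('plate top front -x', tri([f(404,66),g(327,213)]))
print('knob',tri([f(647,92),g(667,205)]))
```

```text
A 165 w [0.4848 0.1295 0.055 ] [0.0473 0.0174] yaw 2.0833042507950665 [ 97. 133. 180.]
A 165 t [0.4856 0.1315 0.055 ] [0.0481 0.0183] yaw 1.5488658028084217 [120. 136. 180.]
  tri [0.4852 0.1304 0.0556] [np.float64(0.0010589348174616746), np.float64(0.0010589348174616217)]
A 175 w [0.4848 0.1293 0.055 ] [0.0461 0.0161] yaw 2.0039928333602006 [ 97. 133. 180.]
A 175 t [0.4856 0.1315 0.055 ] [0.0467 0.0167] yaw 1.9250643852554674 [120. 136. 180.]
  tri [0.4852 0.1304 0.0553] [np.float64(0.0011529923854603317), np.float64(0.001152992385460375)]
A 185 w [0.487  0.1289 0.055 ] [0.0587 0.059 ] yaw 88.68254103524276 [ 97. 133. 180.]
A 185 t [0.4845 0.1318 0.055 ] [0.0445 0.0143] yaw -0.4461327901918253 [120. 136. 180.]
  tri [0.4862 0.1323 0.0415] [np.float64(0.0009620081330023591), np.float64(0.0009620081330023874)]
B 165 w [0.4953 0.0266 0.055 ] [0.0171 0.047 ] yaw -0.3718918044844486 [ 83. 132. 177.]
B 165 t [0.4962 0.0282 0.055 ] [0.0476 0.0182] yaw -0.31781803348923177 [107. 137. 185.]
  tri [0.4955 0.0275 0.0609] [np.float64(0.0006362426531869016), np.float64(0.000636242653186898)]
B 1
[... 394 characters left out ...]
.0433 0.0138] yaw 0.041140914956145025 [107. 137. 185.]
  tri [0.4965 0.0278 0.0504] [np.float64(0.0011431018817343174), np.float64(0.0011431018817343493)]
board near corners [0.553  0.2251 0.022 ] [ 0.5649 -0.1886  0.022 ]
choc (array([ 0.5936, -0.0294,  0.0438]), [np.float64(0.0007041900814059902), np.float64(0.000704190081405862)]) bracket foot bolt (array([0.5734, 0.0945, 0.0381]), [np.float64(0.0007917632722828912), np.float64(0.000791763272282878)])
plate top front -x (array([0.5842, 0.0548, 0.0916]), [np.float64(0.0003169082880648046), np.float64(0.00031690828806475203)])
knob (array([ 0.5722, -0.1401,  0.0522]), [np.float64(0.00028978335288186126), np.float64(0.0002897833528819769)])
```

```bash
python3 -m crank '{"travel":[[2,-1,-4],[4.0,-2.15,-8],[4.0,-2.15,-13],[4.0,-2.15,-18],[4.0,-2.15,-22]],"turn":[[0,0,-0.5],[0,0,-0.5],[0,0,-0.5],[0,0,-0.5],[0,0,-0.5]],"gripper":[0.2,0.2,0.2,0.2,0.2]}' 40
python3 -m crank '{"travel":[[0,0,0],[0,0,0],[0,0,0],[0,0,0],[0,0,0]],"turn":[[0,0,0],[0,0,0],[0,0,0],[0,0,0],[0,0,0]],"gripper":[0.2,0.2,0.2,0.2,0.2]}'
```

```text
clock: 2.15
position: [0.4944, 0.024, 0.1241]
tool_rot: [3.141, 0.002, -0.01]
force: [1.5, -0.0, 1.1]
grip_width: 0.0687
finger_force: 0.0
clock: 2.65
position: [0.4961, 0.0252, 0.128]
tool_rot: [-3.142, -0.002, -0.009]
force: [-0.2, -0.5, -1.0]
grip_width: 0.0684
finger_force: 0.0
```

```bash
python3 -m crank '{"travel":[[0,0.2,-3],[0,0.2,-6],[0,0.2,-9],[0,0.2,-10.9],[0,0.2,-10.9]],"turn":[[0,0,0],[0,0,0],[0,0,0],[0,0,0],[0,0,0]],"gripper":[0.2,0.2,0.2,0.2,0.2]}' 40
python3 -m crank '{"travel":[[0,0,0],[0,0,0],[0,0,0],[0,0,0],[0,0,0]],"turn":[[0,0,0],[0,0,0],[0,0,0],[0,0,0],[0,0,0]],"gripper":[0.2,0.6,0.6,0.6,0.6]}' 40
python3 -m crank '{"travel":[[0,0,0],[0,0,0],[0,0,2],[0,0,6],[0,0,10]],"turn":[[0,0,0],[0,0,0],[0,0,0],[0,0,0],[0,0,0]],"gripper":[0.6,0.6,0.6,0.6,0.6]}' 40
python3 -m crank '{"travel":[[0,0,0],[0,0,0],[0,0,0],[0,0,0],[0,0,0]],"turn":[[0,0,8],[0,0,16],[0,0,24],[0,0,32],[0,0,40]],"gripper":[0.6,0.6,0.6,0.6,0.6]}'
```

```text
clock: 3.15
position: [0.4945, 0.0273, 0.0163]
tool_rot: [3.141, 0.003, -0.008]
force: [0.7, -0.8, 0.6]
grip_width: 0.0685
finger_force: 0.0
clock: 3.65
position: [0.4962, 0.0273, 0.0191]
tool_rot: [-3.141, -0.002, -0.009]
force: [-1.2, 0.6, 9.2]
grip_width: 0.0494
finger_force: 40.3
clock: 4.15
position: [0.4951, 0.0273, 0.1196]
tool_rot: [-3.142, 0.0, -0.009]
force: [-0.0, -0.1, -0.7]
grip_width: 0.0494
finger_force: 42.1
clock: 4.65
position: [0.4957, 0.0271, 0.1188]
tool_rot: [3.14, -0.001, 0.695]
force: [0.2, -0.4, -0.8]
grip_width: 0.0497
finger_force: 42.1
```

```bash
python3 -m crank '{"travel":[[3,-1,1],[6,-2,1],[9,-3,1],[12.4,-4.1,1],[12.4,-4.1,1]],"turn":[[0,0,8],[0,0,16],[0,0,24],[0,0,32],[0,0,40]],"gripper":[0.6,0.6,0.6,0.6,0.6]}'
python3 -m crank '{"travel":[[0,0,0],[0,0,0],[0,0,0],[0,0,0],[0,0,0]],"turn":[[0,0,8],[0,0,11.9],[0,0,11.9],[0,0,11.9],[0,0,11.9]],"gripper":[0.6,0.6,0.6,0.6,0.6]}'
python3 - <<'E'
from h import *
d=grab('wrist','w2');cv2.imwrite('pics/w2b.png',cv2.resize(d['pixels'][:,:,::-1],(800,600)));print(bot.observe()['position'],bot.observe()['tool_rot'],bot.observe()['qpos'])
grab('top','t2')
E
```

```text
clock: 5.15
position: [0.6227, -0.0159, 0.1286]
tool_rot: [3.139, -0.0, 1.39]
force: [-1.4, 1.3, -0.9]
grip_width: 0.0492
finger_force: 42.1
clock: 5.65
position: [0.6194, -0.0138, 0.1281]
tool_rot: [3.141, 0.0, 1.593]
force: [0.3, -0.0, 0.1]
grip_width: 0.0494
finger_force: 42.1
[ 0.61945243 -0.01374184  0.12804177] [3.14110903e+00 3.95331638e-04 1.59369484e+00] [ 0.36239809  0.71361213 -0.66430597  1.67840542  0.52598446  0.93504267
 -0.48096982]
```

View pics/w2b.png

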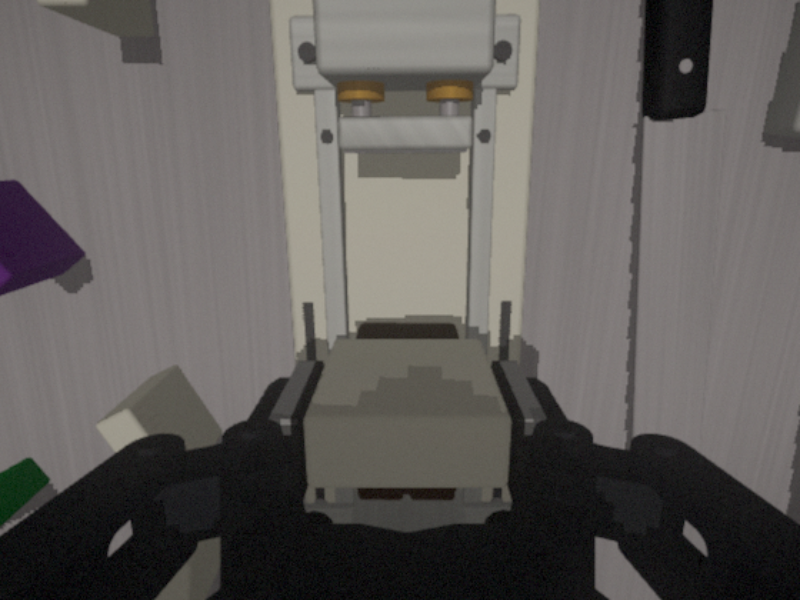

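Wrist view: the held block sits centred between the rails (inner edges at columns 345 and 470). Plate is at rows 118-150, and a dark chocolate strip shows at row 322 ahead of the block. I'll work out the clearances.

Run:
```python
from h import *
np.set_printoptions(precision=4,suppress=True)
w=load('w2');f=lambda u,v:(w,(u+.5)*.7-.5,(v+.5)*.7-.5)
print('cam',ray(w,280,210)[0])
print('choc edge',atz(*f(358,322),.061),atz(*f(460,322),.061))
print('choc dark as floor shadow',atz(*f(358,322),.022),atz(*f(460,322),.022))
print('plate front top',atz(*f(342,150),.075),atz(*f(474,146),.075))
print('rail inner',atz(*f(345,200),.034),atz(*f(470,200),.034))
print('bracket front top',atz(*f(320,75),.075),atz(*f(492,75),.075), 'bolts', atz(*f(307,50),.034),atz(*f(502,50),.034))
for k,p in {'hb front top':(.6194,-.0038,.164),'hb back top':(.6194,-.0238,.164),'hb front bot':(.6194,-.0038,.109)}.items(): print(k,(proj(w,p)+.5)/.7-.5)
```

```text
cam [0.618  0.0533 0.2698]
choc edge [ 0.5984 -0.0176  0.061 ] [ 0.6426 -0.0166  0.061 ]
choc dark as floor shadow [ 0.5947 -0.0308  0.022 ] [ 0.6472 -0.0296  0.022 ]
plate front top [0.594  0.0539 0.075 ] [0.6426 0.0565 0.075 ]
rail inner [0.5901 0.0321 0.034 ] [0.6474 0.0334 0.034 ]
bracket front top [0.5866 0.0794 0.075 ] [0.6476 0.0808 0.075 ] bolts [0.5747 0.0946 0.034 ] [0.6575 0.0965 0.034 ]
hb front top [407.515  409.9892]
hb back top [405.652  484.6006]
hb front bot [407.292  330.1843]
```

Chocolate front face comes out at y = -0.030 (width 52 mm, as it should be), so the block will clear it by about 6 mm. Lowering.

```bash
python3 -m crank '{"travel":[[0,0,-3],[0,0,-5.5],[0,0,-7],[0,0,-8],[0,0,-8.4]],"turn":[[0,0,0],[0,0,0],[0,0,0],[0,0,0],[0,0,0]],"gripper":[0.6,0.6,0.6,0.6,0.6]}'
python3 -m crank '{"travel":[[0,0,-0.1],[0,0,-0.2],[0,0,-0.25],[0,0,-0.25],[0,0,-0.25]],"turn":[[0,0,0],[0,0,0],[0,0,0],[0,0,0],[0,0,0]],"gripper":[0.6,0.6,0.6,0.6,0.6]}'
```

```text
clock: 6.25
position: [0.6193, -0.0135, 0.0431]
tool_rot: [-3.141, -0.0, 1.595]
force: [1.1, 0.2, -0.3]
grip_width: 0.0496
finger_force: 42.1
clock: 6.75
position: [0.6195, -0.0137, 0.0415]
tool_rot: [3.141, 0.0, 1.595]
force: [0.4, 0.5, 0.2]
grip_width: 0.0494
finger_force: 42.1
```

```bash
python3 -m crank '{"travel":[[0,0,-0.1],[0,0,-0.1],[0,0,-0.15],[0,0,-0.15],[0,0,-0.15]],"turn":[[0,0,0],[0,0,0],[0,0,0],[0,0,0],[0,0,0]],"gripper":[0.6,0.6,0.6,0.6,0.6]}'
```

```text
clock: 7.25
position: [0.6196, -0.0137, 0.0411]
tool_rot: [3.141, 0.001, 1.595]
force: [-8.4, -0.7, 24.9]
grip_width: 0.0498
finger_force: 45.1
```

Floor contact felt. Release, rise, then go to A.

```bash
python3 -m crank '{"travel":[[0,0,0.1],[0,0,0.1],[0,0,0.1],[0,0,0.1],[0,0,0.1]],"turn":[[0,0,0],[0,0,0],[0,0,0],[0,0,0],[0,0,0]],"gripper":[0.6,0.2,0.2,0.2,0.2]}'
python3 -m crank '{"travel":[[0,0,1],[0,0,4],[0,0,8],[0,0,11],[0,0,11]],"turn":[[0,0,0],[0,0,0],[0,0,0],[0,0,0],[0,0,0]],"gripper":[0.2,0.2,0.2,0.2,0.2]}'
python3 -m crank '{"travel":[[-3,3,0],[-6,6,0],[-9,9,0],[-12,12,0],[-13.5,14.4,0]],"turn":[[0,0,-8],[0,0,-16],[0,0,-24],[0,0,-32],[0,0,-40]],"gripper":[0.2,0.2,0.2,0.2,0.2]}'
python3 -m crank '{"travel":[[0,0,0],[0,0,0],[0,0,0],[0,0,0],[0,0,0]],"turn":[[0,0,-8],[0,0,-16],[0,0,-24],[0,0,-32],[0,0,-40]],"gripper":[0.2,0.2,0.2,0.2,0.2]}'
python3 -m crank '{"travel":[[0,0,0],[0,0,0],[0,0,0],[0,0,0],[0,0,0]],"turn":[[0,0,-8],[0,0,-9.6],[0,0,-9.6],[0,0,-9.6],[0,0,-9.6]],"gripper":[0.2,0.2,0.2,0.2,0.2]}'
python3 - <<'E'
from h import *
o=bot.observe();print(o['position'],np.degrees(o['tool_rot']))
t=grab('top','t3')
cv2.imwrite('pics/t3c.png',cv2.resize(t['pixels'][165:285,175:365,::-1],None,fx=4.2,fy=4.2,interpolation=cv2.INTER_CUBIC))
E
```

```text
clock: 7.75
position: [0.6193, -0.0137, 0.0405]
tool_rot: [-3.141, -0.0, 1.595]
force: [-0.1, 0.6, 0.2]
grip_width: 0.0683
finger_force: 0.0
clock: 8.25
position: [0.6212, -0.0133, 0.1553]
tool_rot: [3.136, 0.0, 1.595]
force: [0.9, 1.0, -0.3]
grip_width: 0.0681
finger_force: 0.0
clock: 8.75
position: [0.4819, 0.1316, 0.1508]
tool_rot: [-3.141, 0.001, 0.893]
force: [0.8, 0.2, 0.4]
grip_width: 0.0683
finger_force: 0.0
clock: 9.25
position: [0.4842, 0.1304, 0.1507]
tool_rot: [-3.142, 0.0, 0.193]
force: [-0.2, 0.3, 0.1]
grip_width: 0.0683
finger_force: 0.0
clock: 9.75
position: [0.4843, 0.1303, 0.1506]
tool_rot: [-3.141, 0.0, 0.033]
force: [-1.1, 0.9, 0.3]
grip_width: 0.0684
finger_force: 0.0
[0.48431898 0.13028109 0.15060282] [-1.79994302e+02  1.05107137e-02  1.91646836e+00]
```

View pics/t3c.png

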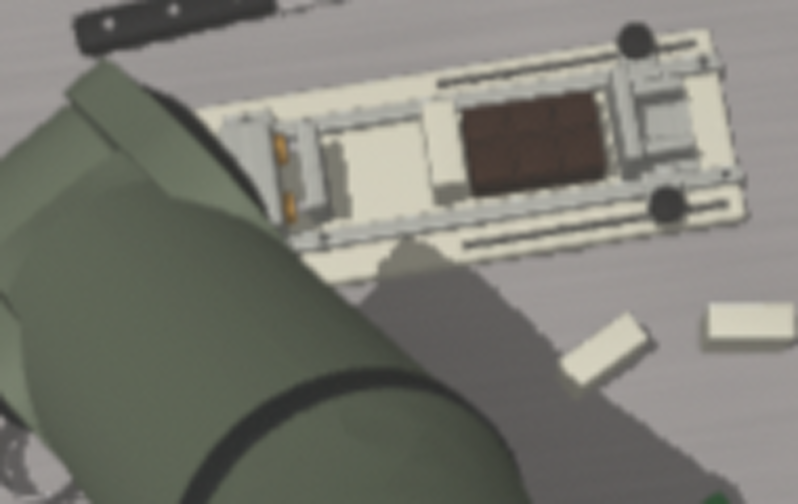

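Block 1 stands crosswise beside the chocolate (crop (443,150)), with open channel up to the plate (x≈328). Now A.

```bash
python3 -m crank '{"travel":[[0.05,0,-4],[0.05,0,-8],[0.05,0,-11],[0.05,0,-13.1],[0.05,0,-13.1]],"turn":[[0,0,0],[0,0,0],[0,0,0],[0,0,0],[0,0,0]],"gripper":[0.2,0.2,0.2,0.2,0.2]}' 40
python3 -m crank '{"travel":[[0,0,0],[0,0,0],[0,0,0],[0,0,0],[0,0,0]],"turn":[[0,0,0],[0,0,0],[0,0,0],[0,0,0],[0,0,0]],"gripper":[0.2,0.6,0.6,0.6,0.6]}' 40
python3 -m crank '{"travel":[[0,0,0],[0,0,0],[0,0,3],[0,0,7],[0,0,11]],"turn":[[0,0,0],[0,0,0],[0,0,0],[0,0,0],[0,0,0]],"gripper":[0.6,0.6,0.6,0.6,0.6]}' 40
python3 -m crank '{"travel":[[0,0,0],[0,0,0],[0,0,0],[0,0,0],[0,0,0]],"turn":[[0,0,8],[0,0,16],[0,0,24],[0,0,32],[0,0,40]],"gripper":[0.6,0.6,0.6,0.6,0.6]}'
python3 -m crank '{"travel":[[0,-3,1],[0,-6,1],[3,-9,1],[7,-11.4,1],[9,-11.4,1]],"turn":[[0,0,8],[0,0,16],[0,0,24],[0,0,32],[0,0,40]],"gripper":[0.6,0.6,0.6,0.6,0.6]}'
python3 -m crank '{"travel":[[3,0,0],[4.4,0,0],[4.4,0,0],[4.4,0,0],[4.4,0,0]],"turn":[[0,0,8],[0,0,9.8],[0,0,9.8],[0,0,9.8],[0,0,9.8]],"gripper":[0.6,0.6,0.6,0.6,0.6]}'
```

```text
clock: 10.3
position: [0.4834, 0.13, 0.0174]
tool_rot: [3.141, 0.004, 0.033]
force: [0.2, -0.3, -0.4]
grip_width: 0.0685
finger_force: 0.0
clock: 10.8
position: [0.4857, 0.1304, 0.0211]
tool_rot: [-3.141, -0.002, 0.031]
force: [-1.2, 0.1, 6.3]
grip_width: 0.0491
finger_force: 41.0
clock: 11.3
position: [0.4847, 0.1303, 0.1319]
tool_rot: [-3.141, -0.001, 0.032]
force: [1.3, -0.2, -0.2]
grip_width: 0.0496
finger_force: 41.9
clock: 11.8
position: [0.4852, 0.1302, 0.1309]
tool_rot: [3.14, -0.001, 0.735]
force: [0.4, -0.7, -0.5]
grip_width: 0.0496
finger_force: 41.9
clock: 12.3
position: [0.5776, 0.0114, 0.1408]
tool_rot: [3.139, 0.002, 1.428]
force: [-0.6, 0.8, -0.0]
grip_width: 0.0495
finger_force: 41.9
clock: 12.8
position: [0.6183, 0.0162, 0.1402]
tool_rot: [3.141, 0.001, 1.598]
force: [0.6, -0.4, -0.5]
grip_width: 0.0495
finger_force: 41.9
```

```bash
python3 -m crank '{"travel":[[0,0,-3],[0,0,-6],[0,0,-8],[0,0,-9.2],[0,0,-9.5]],"turn":[[0,0,0],[0,0,0],[0,0,0],[0,0,0],[0,0,0]],"gripper":[0.6,0.6,0.6,0.6,0.6]}'
python3 -m crank '{"travel":[[0,0,-0.1],[0,0,-0.2],[0,0,-0.3],[0,0,-0.3],[0,0,-0.3]],"turn":[[0,0,0],[0,0,0],[0,0,0],[0,0,0],[0,0,0]],"gripper":[0.6,0.6,0.6,0.6,0.6]}'
```

```text
clock: 13.3
position: [0.6182, 0.0163, 0.044]
tool_rot: [-3.14, 0.0, 1.599]
force: [0.3, -0.3, -0.6]
grip_width: 0.0495
finger_force: 41.9
clock: 13.8
position: [0.6194, 0.0164, 0.0431]
tool_rot: [3.14, 0.0, 1.598]
force: [-4.1, -0.6, 11.9]
grip_width: 0.0495
finger_force: 43.4
```

```bash
python3 -m crank '{"travel":[[0,0,0.1],[0,0,0.1],[0,0,0.1],[0,0,0.1],[0,0,0.1]],"turn":[[0,0,0],[0,0,0],[0,0,0],[0,0,0],[0,0,0]],"gripper":[0.6,0.2,0.2,0.2,0.2]}'
python3 -m crank '{"travel":[[0,0,2],[0,0,6],[0,0,10],[0,0,13.5],[0,0,13.5]],"turn":[[0,0,0],[0,0,0],[0,0,0],[0,0,0],[0,0,0]],"gripper":[0.2,0.2,0.2,0.2,0.2]}'
python3 -m crank '{"travel":[[0,4,0],[0,8,0],[0,12,0],[-0.5,16,0],[-0.5,16.7,0]],"turn":[[0,0,0],[0,0,0],[0,0,0],[0,0,0],[0,0,0]],"gripper":[0.2,0.2,0.2,0.2,0.2]}'
python3 -m crank '{"travel":[[0,0,0],[0,0,0],[0,0,0],[0,0,0],[0,0,0]],"turn":[[0,0,0],[0,0,0],[0,0,0],[0,0,0],[0,0,0]],"gripper":[0.2,0.2,0.2,0.2,0.2]}'
python3 - <<'E'
from h import *
s=grab('side','s4');t=grab('top','t4')
a=cv2.resize(s['pixels'][120:300,220:360,::-1],None,fx=2.8,fy=2.8,interpolation=cv2.INTER_CUBIC)
w=grab('wrist','w4');b=cv2.resize(w['pixels'][:,:,::-1],(400,300))
c=cv2.resize(t['pixels'][180:230,225:330,::-1],None,fx=3.8,fy=3.8,interpolation=cv2.INTER_CUBIC)
o=np.zeros((504,800,3),np.uint8);o[:a.shape[0],:392]=a;o[:300,400:]=b;o[304:304+c.shape[0],400:400+c.shape[1]]=c[:, :400]
cv2.imwrite('pics/m4.png',o)
E
```

```text
clock: 14.3
position: [0.6188, 0.0163, 0.0426]
tool_rot: [-3.141, -0.0, 1.599]
force: [-0.6, 0.4, 0.9]
grip_width: 0.0684
finger_force: 0.0
clock: 14.8
position: [0.6208, 0.0168, 0.1822]
tool_rot: [3.135, -0.0, 1.598]
force: [-0.6, 0.7, 0.1]
grip_width: 0.0682
finger_force: 0.0
clock: 15.3
position: [0.6121, 0.189, 0.1774]
tool_rot: [-3.141, -0.003, 1.605]
force: [-0.1, 0.1, -0.2]
grip_width: 0.0685
finger_force: 0.0
clock: 15.8
position: [0.6141, 0.1825, 0.1776]
tool_rot: [3.142, 0.0, 1.598]
force: [0.1, -0.2, -0.0]
grip_width: 0.0683
finger_force: 0.0
```

View pics/m4.png

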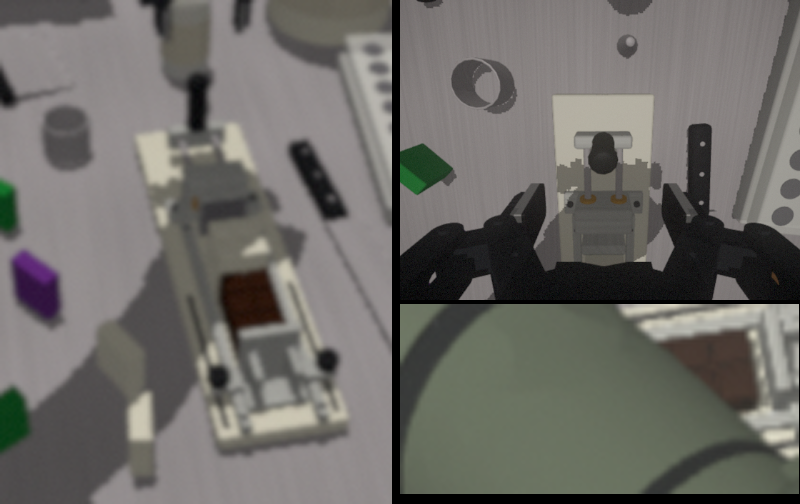

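Side and wrist views: two blocks are in the channel, C and D untouched, cutter untouched, and the handle top is at wrist pixel (283,221). Checking the handle position.

```bash
python3 - <<'E'
from h import *
w=load('w4');t=load('top0')
print(atz(w,283,221,.12), ray(w,280,210)[0]); print(tri([(w,283,221),(t,175+82.5/4.2-.5,165+178.5/4.2-.5)]))
print('crossbar top ends',atz(w,(574-400)*1.4,140*1.4,.063),atz(w,(632-400)*1.4,140*1.4,.063))
E
python3 -m crank '{"travel":[[0,0,-2],[0,0,-4],[0,0,-6],[0,0,-7.8],[0,0,-8.7]],"turn":[[0,0,0],[0,0,0],[0,0,0],[0,0,0],[0,0,0]],"gripper":[0.2,0.2,0.2,0.2,0.2]}'
```

```text
[0.6129396  0.18539383 0.12      ] [0.61225164 0.24986637 0.31934735]
(array([0.61362543, 0.18573912, 0.12241598]), [np.float64(0.0008083360576489175), np.float64(0.0008083360576489363)])
crossbar top ends [0.58337505 0.18566423 0.063     ] [0.64367851 0.18729921 0.063     ]
clock: 16.45
position: [0.6134, 0.1831, 0.089]
tool_rot: [-3.14, 0.0, 1.599]
force: [-0.0, -0.4, -0.1]
grip_width: 0.0685
finger_force: 0.0
```

```bash
python3 -m crank '{"travel":[[0,0.2,0],[0,0.2,0],[0,0.2,0],[0,0.2,0],[0,0.2,0]],"turn":[[0,0,0],[0,0,0],[0,0,0],[0,0,0],[0,0,0]],"gripper":[0.2,0.5,1,1,1]}' 70
python3 -m crank '{"travel":[[0,0,0],[0,0,0],[0,0,0],[0,0,0],[0,0,0]],"turn":[[0,0,0],[0,0,0],[0,0,0],[0,0,0],[0,0,0]],"gripper":[1,1,1,1,1]}' 70
python3 -m crank '{"travel":[[0,-0.4,0],[0.02,-0.8,0],[0.04,-1.2,0],[0.05,-1.6,0],[0.06,-2,0]],"turn":[[0,0,0],[0,0,0],[0,0,0],[0,0,0],[0,0,0]],"gripper":[1,1,1,1,1]}' 70
```

```text
clock: 16.95
position: [0.6134, 0.1854, 0.0916]
tool_rot: [-3.141, 0.0, 1.599]
force: [-8.5, -1.3, 11.1]
grip_width: 0.0217
finger_force: 67.8
clock: 17.45
position: [0.6134, 0.1854, 0.0916]
tool_rot: [-3.141, 0.0, 1.599]
force: [-8.5, -1.8, 10.9]
grip_width: 0.0223
finger_force: 67.8
clock: 17.95
position: [0.614, 0.1662, 0.0916]
tool_rot: [-3.141, -0.001, 1.599]
force: [-7.6, 2.3, 9.4]
grip_width: 0.0217
finger_force: 68.3
```

```bash
python3 -m crank '{"travel":[[0.01,-0.3,0],[0.02,-0.6,0],[0.03,-0.9,0],[0.04,-1.2,0],[0.05,-1.5,0]],"turn":[[0,0,0],[0,0,0],[0,0,0],[0,0,0],[0,0,0]],"gripper":[1,1,1,1,1]}'
python3 -m crank '{"travel":[[0.01,-0.2,0],[0.01,-0.4,0],[0.02,-0.6,0],[0.02,-0.8,0],[0.03,-1,0]],"turn":[[0,0,0],[0,0,0],[0,0,0],[0,0,0],[0,0,0]],"gripper":[1,1,1,1,1]}'
```

```text
clock: 18.45
position: [0.6144, 0.1514, 0.0916]
tool_rot: [-3.141, -0.001, 1.599]
force: [-8.1, 3.9, 9.8]
grip_width: 0.022
finger_force: 68.4
clock: 18.95
position: [0.6147, 0.1415, 0.0916]
tool_rot: [-3.141, -0.001, 1.6]
force: [-8.8, 4.6, 9.9]
grip_width: 0.022
finger_force: 68.4
```

```bash
python3 -m crank '{"travel":[[0,-0.1,0],[0,-0.2,0],[0.01,-0.3,0],[0.01,-0.4,0],[0.01,-0.4,0]],"turn":[[0,0,0],[0,0,0],[0,0,0],[0,0,0],[0,0,0]],"gripper":[1,1,1,1,1]}'
python3 -m crank '{"travel":[[0,-0.05,0],[0,-0.1,0],[0,-0.15,0],[0,-0.2,0],[0,-0.2,0]],"turn":[[0,0,0],[0,0,0],[0,0,0],[0,0,0],[0,0,0]],"gripper":[1,1,1,1,1]}'
```

```text
clock: 19.45
position: [0.6148, 0.1376, 0.0916]
tool_rot: [-3.141, -0.001, 1.6]
force: [-8.1, 4.0, 10.5]
grip_width: 0.0221
finger_force: 68.4
clock: 19.95
position: [0.6149, 0.1357, 0.0917]
tool_rot: [-3.142, -0.001, 1.6]
force: [-7.4, 5.2, 9.3]
grip_width: 0.0217
finger_force: 68.3
```

Run:
```python
from h import *
t=grab('top','t5');s=grab('side','s5');w=grab('wrist','w5')
a=cv2.resize(s['pixels'][150:280,250:350,::-1],None,fx=4,fy=4,interpolation=cv2.INTER_CUBIC)
b=cv2.resize(w['pixels'][:,:,::-1],(400,300))
c=cv2.resize(t['pixels'][170:240,250:350,::-1],None,fx=4,fy=4,interpolation=cv2.INTER_CUBIC)
o=np.zeros((580,800,3),np.uint8);o[:520,:400]=a;o[:300,400:]=b;o[300:580,400:]=c
cv2.imwrite('pics/m5.png',o)
```

```text
(no output)
```

View pics/m5.png

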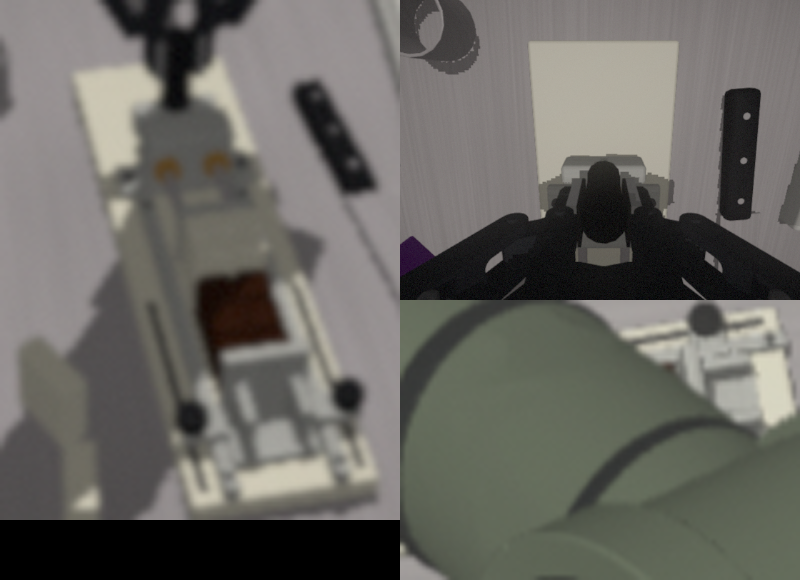

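The row (plate, two blocks, chocolate) looks upright and closed up in the side view at around (235,230), and the chocolate is nearly at the stop. Continuing in small steps.

```bash
python3 -m crank '{"travel":[[0,-0.05,0],[0,-0.1,0],[0,-0.15,0],[0,-0.2,0],[0,-0.2,0]],"turn":[[0,0,0],[0,0,0],[0,0,0],[0,0,0],[0,0,0]],"gripper":[1,1,1,1,1]}'
```

```text
clock: 20.6
position: [0.6149, 0.1337, 0.0916]
tool_rot: [3.142, -0.001, 1.6]
force: [-6.9, 4.1, 8.7]
grip_width: 0.022
finger_force: 68.3
```

```bash
python3 -m crank '{"travel":[[0,-0.05,0],[0,-0.1,0],[0,-0.15,0],[0,-0.15,0],[0,-0.15,0]],"turn":[[0,0,0],[0,0,0],[0,0,0],[0,0,0],[0,0,0]],"gripper":[1,1,1,1,1]}'
```

```text
clock: 21.1
position: [0.615, 0.1326, 0.0917]
tool_rot: [3.141, -0.002, 1.6]
force: [-7.0, 6.3, 8.3]
grip_width: 0.0219
finger_force: 68.2
```

```bash
python3 -m crank '{"travel":[[0,-0.03,0],[0,-0.05,0],[0,-0.05,0],[0,-0.05,0],[0,-0.05,0]],"turn":[[0,0,0],[0,0,0],[0,0,0],[0,0,0],[0,0,0]],"gripper":[1,1,1,1,1]}'
```

```text
clock: 21.6
position: [0.6149, 0.1326, 0.0916]
tool_rot: [3.141, -0.003, 1.6]
force: [-5.6, 9.1, 6.5]
grip_width: 0.0217
finger_force: 68.1
```

Blocked at about 53 mm travel, well short of the 60 mm end, so the chocolate is on the stop. A little more push.

```bash
python3 -m crank '{"travel":[[0,-0.03,0],[0,-0.06,0],[0,-0.06,0],[0,-0.06,0],[0,-0.06,0]],"turn":[[0,0,0],[0,0,0],[0,0,0],[0,0,0],[0,0,0]],"gripper":[1,1,1,1,1]}'
python3 -m crank '{"travel":[[0,0,0],[0,0,0],[0,0,0],[0,0,0],[0,0,0]],"turn":[[0,0,0],[0,0,0],[0,0,0],[0,0,0],[0,0,0]],"gripper":[1,1,1,1,1]}'
python3 - <<'E'
from h import *
s=grab('side','s6');w=grab('wrist','w6')
a=cv2.resize(s['pixels'][170:265,260:340,::-1],None,fx=6.2,fy=6.2,interpolation=cv2.INTER_CUBIC)
cv2.imwrite('pics/m6.png',cv2.convertScaleAbs(a,alpha=1.5))
print(bot.observe()['force'])
E
```

```text
clock: 22.1
position: [0.6149, 0.1326, 0.0917]
tool_rot: [3.141, -0.003, 1.601]
force: [-5.7, 11.6, 5.4]
grip_width: 0.0223
finger_force: 68.1
clock: 22.6
position: [0.615, 0.1326, 0.0917]
tool_rot: [3.141, -0.003, 1.601]
force: [-5.3, 10.7, 5.1]
grip_width: 0.0221
finger_force: 68.1
[-5.53464293 11.86826485  5.50239617]
```

View pics/m6.png

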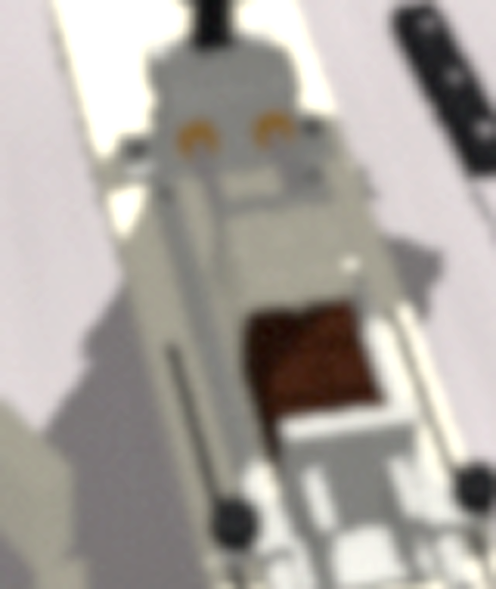

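Plate (275,190), two upright blocks (290,250) and chocolate (315,350) are tight against the stop (350,415), with a push of about 11 N. Handing in.

```bash
python3 -c "from workcell import bot; print(bot.job_done())"
```

```text
the job is handed in; nothing more can be done
None
```

I stood two packing blocks in the channel and handed the job in with the handle held at about 11 N, the pusher at about 53 mm travel and the chocolate against the stop; the hand-in returned no verdict.

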